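# Stack the tins and hold the sprung lid for loading

### The job

Get the tins ready and hold the box for me while I load it. First stack the two loose tins squarely on the tin on the black pad, one above the other, and leave the column standing there; then take the orange handle and raise the box's sprung lid past its balance point, into the red of the coloured quadrant, and ease it back to just below balance, into the green. Never let go of it to fly open against its stop or drop shut, leave everything else where it is, and finish while still holding the lid still in the green.

Things in the scene. Friction and masses are not known exactly. Their poses are not given: they have to be found in the camera images.
- tin_base: round grey closed parts tin, 53 mm across its lid (upper 10 mm), 51 mm across its body (lower 12 mm), 22 mm tall, flat top, about 50 g, grippable across the full width; origin: centre of its underside, z up; this one stands on the black rubber pad and is the foot of the column
- tin_a: round grey closed parts tin, 53 mm across its lid (upper 10 mm), 51 mm across its body (lower 12 mm), 22 mm tall, flat top, about 50 g, grippable across the full width; origin: centre of its underside, z up; one of the two loose tins standing on the table near its front edge
- tin_b: round grey closed parts tin, 53 mm across its lid (upper 10 mm), 51 mm across its body (lower 12 mm), 22 mm tall, flat top, about 50 g, grippable across the full width; origin: centre of its underside, z up; the other loose tin on the table
- pad: square black rubber pad, 80 x 80 mm, 3 mm thick, fixed to the table; origin: centre of its underside
- tin_box: blue steel box with a hinged steel lid, fixed: 110 mm deep (x), 130 wide (y), 80 high; origin: centre of its underside; its x points from the handle towards the hinge, z up. Beside each side a thin coloured quadrant plate, 56 to 70 mm from the hinge, shows the lid's angle at its side edge: white, then green for 0.70 to 0.95 rad, then red above 0.95. The plates cannot be bumped into
- lid_hinge (a point): point on the lid's hinge axis, midway along it; the axis runs along the box's y, 81 mm above the table and 58 mm behind the box's centre (towards +x of the box). Its axes are those of the box and do not turn with the lid
- lid (a joint): lid angle, rad: 0 closed (level), grows as the front edge rises, stop at 1.5. A spring carries part of its 0.75 kg: below the balance point, 0.95 rad, it falls shut by itself, above it springs up to the stop by itself, so it must be held both ways. Pull at the handle: about 1.6 N when closed, nothing at balance, 1.6 N upward at the stop
- lid_handle (a point): middle of the orange handle bar, round, 10 mm thick, along the box's y, 86 mm free between its side arms, 35 mm gap between bar and lid edge, free space below. With the lid at angle q it lies -158 cos(q) + 4 sin(q) mm along the box's x and 158 sin(q) + 4 cos(q) mm up from point lid_hinge. It may turn between the fingers as the lid swings. Site axes turn with the lid
- gauge_block: grey steel setup block with holes, 66 x 84 x 26 mm, bystander; origin under its centre
- shim_roll: small copper roll, 38 mm across, 25 mm tall, bystander; origin under its centre
- solvent_bottle: white dropper bottle with red cap, 47 mm across, 118 mm tall, bystander; origin under its centre
- marker: white and blue marker lying down, 133 x 20 x 14 mm, bystander; origin under its centre
- nippers: small green-handled side cutters lying down, 113 x 44 x 10 mm, bystander; origin under its centre
- pin_vise: slim grey pin vise lying down, 99 x 22 x 11 mm, bystander; origin under its centre

How it is judged:
On the way, in this order (a step that is already met when the one before it is completed fails the run):
1. the three tins stand as one column on the pad, released, with the lid still down (((horizontal distance between tin_a and tin_base below 0.008 m and z of tin_a in the frame of tin_base between 0.019 and 0.025 m and horizontal distance between tin_b and tin_a below 0.008 m and z of tin_b in the frame of tin_a between 0.019 and 0.025 m) or (horizontal distance between tin_b and tin_base below 0.008 m and z of tin_b in the frame of tin_base between 0.019 and 0.025 m and horizontal distance between tin_a and tin_b below 0.008 m and z of tin_a in the frame of tin_b between 0.019 and 0.025 m)) and angle between each of tin_base, tin_a, tin_b's own z axis and vertical below 0.08 rad and horizontal distance between tin_base and pad below 0.03 m and contact force between each of the fingers, the arm and tin_base below 0.05 N and contact force between each of the fingers, the arm and tin_a below 0.05 N and contact force between each of the fingers, the arm and tin_b below 0.05 N and value of joint lid below 0.2 rad), for 0.2 s.
2. the lid has been raised past its balance point, into the red (value of joint lid above 0.97 rad and contact force between any of the fingers, the arm and tin_box above 0.05 N), for 0.1 s.
At the end, for the whole second after the job is handed in: The robot touches the lid, still (under 0.1 rad/s) at 0.68 to 0.95 rad, in the green; the loose tins stand one above the other on the foot tin, each within 8 mm of the one below, upright within 0.08 rad, foot tin within 30 mm of the pad's centre, no tin touched by the robot (((horizontal distance between tin_a and tin_base below 0.008 m and z of tin_a in the frame of tin_base between 0.019 and 0.025 m and horizontal distance between tin_b and tin_a below 0.008 m and z of tin_b in the frame of tin_a between 0.019 and 0.025 m) or (horizontal distance between tin_b and tin_base below 0.008 m and z of tin_b in the frame of tin_base between 0.019 and 0.025 m and horizontal distance between tin_a and tin_b below 0.008 m and z of tin_a in the frame of tin_b between 0.019 and 0.025 m)) and angle between each of tin_base, tin_a, tin_b's own z axis and vertical below 0.08 rad and horizontal distance between tin_base and pad below 0.03 m and contact force between each of the fingers, the arm and tin_base below 0.05 N and contact force between each of the fingers, the arm and tin_a below 0.05 N and contact force between each of the fingers, the arm and tin_b below 0.05 N and value of joint lid between 0.68 and 0.95 rad and velocity of joint lid between -0.1 and 0.1 rad/s and contact force between any of the fingers, the arm and tin_box above 0.05 N); the arm keeps its last pose, push and grip.
It fails at once if the lid flies open against its stop (beyond 1.4 rad) (value of joint lid above 1.4 rad).
It fails at once if the lid is dropped (falls faster than 2.5 rad/s) (velocity of joint lid below -2.5 rad/s).
It fails at once if a bystander is moved more than 25 mm (distance of any of gauge_block, shim_roll, solvent_bottle, marker, nippers, pin_vise from where it was at the start of the episode above 0.025 m).
It also fails if it takes over 59 s, if anything falls off the work surface, if the arm or the gripper's body presses on something with over 40 N, if the wrist force passes 120 N, or if a joint passes its speed limit or range.

### The arm

A 6-joint arm with a two-finger parallel gripper is mounted at the origin on a cart in front of the work surface, level with it; the furniture and walls round the work are solid. World frame = base frame: x ahead of the robot, y to its left, z up, the work surface at z = 0. Lengths are in m, angles in rad, forces in N, time in s.
With the tool pointing down it reaches from about 0.425 to 0.95 m from the base axis. Payload 14.7 kg.
Tool frame: the origin (TCP) lies midway between the tips of the shut fingers; the grasp point (between the pads) lies 19 mm behind it; z points along the fingers, y is the line along which they close (so a half turn about z gives the same grasp; the last joint's range is limited). The gripper opens to 85 mm and grips with 20 to 120 N. Pads are 22 mm wide; open, the fingers measure 114 mm over their backs; the gripper's body (76 mm by 85 mm) begins 54 mm behind the grasp point. The pads swing forward as they close: fully open they stand 13 mm farther back than shut.
Start: joints at [-1.162, 0.48, 1.596, -0, 1.065, -0.047], TCP at [0.286, -0.584, 0.231] pointing down, gripper open.
Joint ranges: [-2.75, 2.75], [-0.82, 2.05], [0.23, 2.67], [-1.56, 4.7], [0.09, 2.69], [-2.92, 2.92]. Speed limits (rad/s): [1.89, 1.89, 2.39, 3.01, 3.01, 3.01].

### API

Orientations are given as a rotation vector (axis times angle).
In Python, from bench import arm, cams gives the robot as it stands.
- The arm moves only by the tool apply_moves, never from a script. Its arguments are lists of equal length, an entry for each row: "delta_pos": the shift along the tool's x, y, z in mm, a list of three; "twist": the turn, a rotation vector about the tool's x, y, z in degrees, a list of three; "gripper": the finger opening in mm, from 0 to 85.4. A call has 1 to 8 rows; each row shifts and turns the commanded pose from where the row before left it, along the tool's axes as they then stand; what a row does not reach is not made up. A row lasts 1/8 s, in which the tool goes at most 62.5 mm and 10.7 degrees, less where a joint would pass 70% of its speed; a pose out of reach is approached as far as the arm can. A call is refused whole if a number of a shift passes 62.5 or a number of a turn 10.7, either way. A call with a gripper value outside its range is refused whole. The fingers move at their own pace and stop on an object; the grip force is fixed at half the most. Time passes only in rows, so rows that do not move let the fingers close. It gives the time, the measured TCP pose, the force, the opening and the grip force at its end, in the units of the state.
- arm.read_state(): the state, without advancing time (a new reading comes with each control period).
- cams.grab_frame(name): name is "scene" or "top"; returns a dict with "color" (400x640x3 uint8, red, green, blue), "fx", "fy", "cx", "cy" (pixels), "origin" and "orientation" of the camera in the world. Camera axes: x right, y down, z forward; pixel columns grow to the right and rows downward; lengths in m; the calibration is good to about 2 mm. A picture is of the moment at which its call begins. There is no depth.
- arm.close_job(): hands the job in; it is judged then, once.
The state is a dict: "time_s": time; "q": joint angles; "dq": joint speeds; "joint_torque": joint torques, N m; "tool_pos": TCP position; "eef_rot": TCP orientation; "ft_force": force on the tool from outside, world axes, zero at the start; "torque": the same for the moment, N m; "width": finger opening in m; "grip_force": force on a finger pad.
Only numpy, scipy, OpenCV 4.12 (cv2) and the standard library are available. Lean on these libraries where they do the work, as an engineer would, in place of code of your own. Each camera call takes 0.05 s, during which the arm holds its last target. There are 200 camera calls.

## Working session

There is one attempt and no reset: what is moved stays moved. The work goes in short steps, Python scripts to look and compute and a tool call to move; the robot and the scene stay as the last step left them, time stands still between calls to the robot, and variables do not carry over. Pictures are saved under pics/ and viewed, at most 10 in all, crops included, and the job is handed in when it is done.

Besides the shell and the picture viewer there is one more tool, called after ">>>" by a JSON object that holds its "name" and its "arguments", one argument or row to a line. apply_moves: Moves the arm, as the interface text tells. Its arguments: {"type":"object","properties":{"delta_pos":{"type":"array","items":{"type":"array","items":{"type":"number"}}},"twist":{"type":"array","items":{"type":"array","items":{"type":"number"}}},"gripper":{"type":"array","items":{"type":"number"}}},"required":["delta_pos","twist","gripper"]}

```bash
mkdir -p pics; ls; python3 - <<'E'
from bench import arm,cams
import cv2,numpy as np
for n in ("scene","top"):
    f=cams.grab_frame(n); cv2.imwrite(f"pics/{n}0.png",cv2.cvtColor(f["color"],cv2.COLOR_RGB2BGR))
    print({k:v for k,v in f.items() if k!="color"})
s=arm.read_state(); print(s)
E
```

```text
pics
{'fx': 366.4155575731971, 'fy': 366.4155575731971, 'cx': 323.7994245862338, 'cy': 200.1304944384646, 'origin': array([0.1352462 , 0.62881108, 0.80694287]), 'orientation': array([-0.85604255,  2.58870216, -0.9936691 ])}
{'fx': 487.0280316960914, 'fy': 487.0280316960914, 'cx': 319.3514522525284, 'cy': 198.75610080267404, 'origin': array([0.3202921 , 0.12763992, 1.35440951]), 'orientation': array([-2.11258734,  2.13520289, -0.20528139])}
{'time_s': 0.1, 'q': array([-1.16158220e+00,  4.80757702e-01,  1.59676841e+00,  1.93179962e-05,
        1.06509345e+00, -4.66072915e-02]), 'dq': array([-9.88936812e-04,  6.11290526e-04, -1.06646752e-03, -5.28554742e-04,
       -5.06808641e-04, -6.97849088e-05]), 'joint_torque': array([ 1.17056443e-03, -9.52258945e+01, -4.31039500e+01, -2.53264972e-05,
        5.32163584e-03,  1.05758622e-04]), 'tool_pos': array([ 0.2860149 , -0.58331285,  0.2307598 ]), 'eef_rot': array([-3.05936928e+00, -7.09576865e-01,  2.64665303e-04]), 'ft_force': array([-0.19216839, -0.11916274, -0.42215782]), 'torque': array([ 0.02674094, -0.00640453, -0.03510883]), 'grip_force': 0.0, 'width': 0.08513924975274222}
```

View pics/scene0.png

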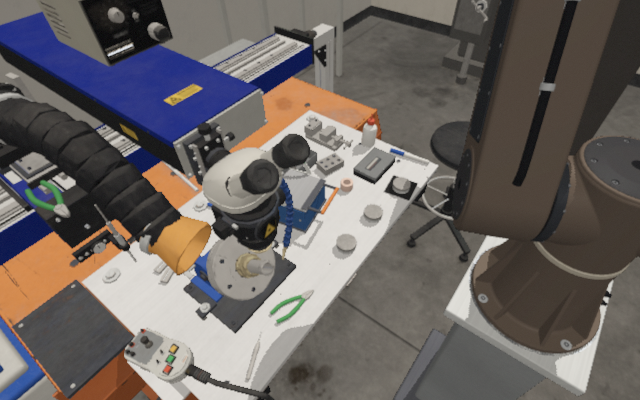

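View pics/top0.png

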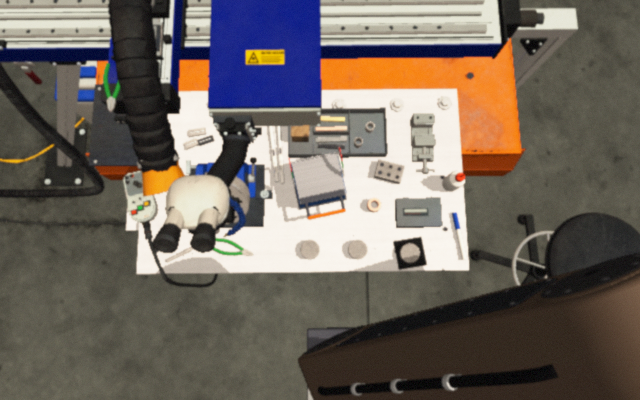

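The top view shows loose tins near (308,249) and (355,249), the foot tin near (409,253) and the handle near (327,211). I'll enlarge that part.

```bash
python3 - <<'E'
import cv2
i=cv2.imread("pics/top0.png")[145:275,270:440]
i=cv2.resize(i,None,fx=4.5,fy=4.5,interpolation=cv2.INTER_CUBIC)
cv2.imwrite("pics/topc.png",i)
j=cv2.imread("pics/scene0.png")[105:265,260:450]
cv2.imwrite("pics/scenec.png",cv2.resize(j,None,fx=3.7,fy=3.7,interpolation=cv2.INTER_CUBIC))
E
```

```text
(no output)
```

View pics/topc.png

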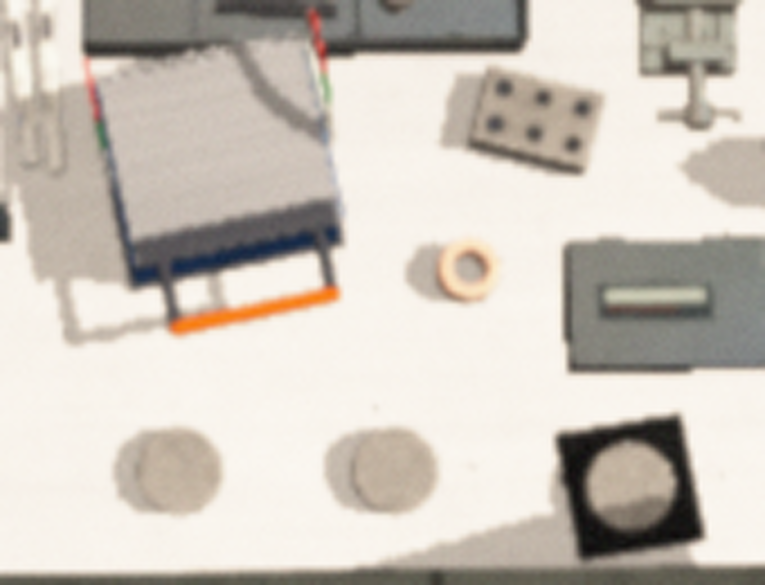

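View pics/scenec.png

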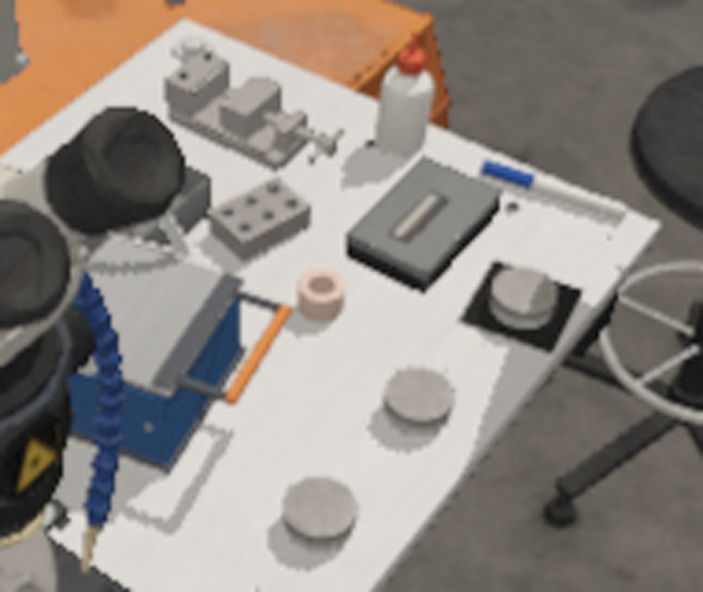

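Top crop: loose tins' lids at (179,470) and (394,470), foot tin at (630,485), and orange bar from (172,327) to (338,293). In the scene crop the tins are at (320,508), (419,396) and (522,293), and the bar runs from (232,397) to (289,312).

```bash
cat > h.py <<'E'
import numpy as np
from scipy.spatial.transform import Rotation as R
C={"scene":((366.41556,366.41556,323.79942,200.13049),[0.1352462,0.62881108,0.80694287],[-0.85604255,2.58870216,-0.9936691]),
"top":((487.02803,487.02803,319.35145,198.7561),[0.3202921,0.12763992,1.35440951],[-2.11258734,2.13520289,-0.20528139])}
def ray(n,u,v):
    k,o,r=C[n]; return np.array(o),R.from_rotvec(r).apply([(u-k[2])/k[0],(v-k[3])/k[1],1])
def at(n,u,v,z):
    o,d=ray(n,u,v); return o+d*(z-o[2])/d[2]
def proj(n,p):
    k,o,r=C[n]; c=R.from_rotvec(r).inv().apply(np.array(p)-o); return k[0]*c[0]/c[2]+k[2],k[1]*c[1]/c[2]+k[3]
T=lambda U,V:((U+.5)/4.5-.5+270,(V+.5)/4.5-.5+145)
S=lambda U,V:((U+.5)/3.7-.5+260,(V+.5)/3.7-.5+105)
E
python3 - <<'E'
from h import *
np.set_printoptions(precision=4,suppress=True)
for nm,t,s,z in [("L",(179,470),(320,508),.022),("R",(394,470),(419,396),.022),("base",(630,485),(522,293),.025),("h1",(172,327),(232,397),.085),("h2",(338,293),(289,312),.085),("marker",(0,0),(555,190),.007),("roll",(467,270),(321,285),.025),("boxes",(650,290),(425,220),.03)]:
    print(nm,at("top",*T(*t),z),at("scene",*S(*s),z))
from bench import arm
s=arm.read_state(); print(R.from_rotvec(s["eef_rot"]).as_matrix())
E
```

```text
L [0.4355 0.15   0.022 ] [0.4349 0.1483 0.022 ]
R [0.4342 0.0195 0.022 ] [0.4334 0.0181 0.022 ]
base [ 0.4233 -0.1229  0.025 ] [ 0.423  -0.1221  0.025 ]
h1 [0.5137 0.1524 0.085 ] [0.5142 0.1451 0.085 ]
h2 [0.5329 0.0548 0.085 ] [0.5299 0.0543 0.085 ]
marker [0.7381 0.2626 0.007 ] [ 0.4688 -0.2707  0.007 ]
roll [ 0.5565 -0.0284  0.025 ] [ 0.5593 -0.0338  0.025 ]
boxes [ 0.542  -0.1397  0.03  ] [ 0.5297 -0.1458  0.03  ]
[[ 0.8979  0.4402 -0.0004]
 [ 0.4402 -0.8979  0.0009]
 [ 0.0001 -0.001  -1.    ]]
```

>>> {"name": "apply_moves", "arguments": {
  "delta_pos": [
    [0,0,0],
    [0,0,0],
    [0,0,0],
    [30,-45,0],
    [30,-45,0],
    [30,-45,0],
    [30,-45,0],
    [28,-45,0]
  ],
  "twist": [
    [0,0,8.7],
    [0,0,8.7],
    [0,0,8.7],
    [0,0,0],
    [0,0,0],
    [0,0,0],
    [0,0,0],
    [0,0,0]
  ],
  "gripper": [85,85,85,85,85,85,85,85]
}}

```text
time_s: 1.1
tool_pos: [0.4348, -0.357, 0.2311]
eef_rot: [-3.141, -0.0, 0.0]
ft_force: [0.5, -1.4, 0.3]
width: 0.0849
grip_force: 0.0
```

```bash
python3 - <<'E'
from h import *
for z in (.2,.3,.4,.5,.6): print(z,at("top",320,125,z)[:2],at("top",265,165,z)[:2],at("top",215,245,z)[:2])
E
```

```text
0.2 [0.72768602 0.11845914] [0.6264873  0.25407074] [0.43212443 0.37050557]
0.3 [0.69239578 0.11925442] [0.59996333 0.24311875] [0.42243703 0.34946749]
0.4 [0.65710554 0.1200497 ] [0.57343937 0.23216676] [0.41274962 0.3284294 ]
0.5 [0.62181529 0.12084498] [0.5469154  0.22121477] [0.40306222 0.30739132]
0.6 [0.58652505 0.12164026] [0.52039143 0.21026278] [0.39337481 0.28635323]
```

>>> {"name": "apply_moves", "arguments": {
  "delta_pos": [
    [0,-47,0],
    [0,-47,0],
    [0,-47,0],
    [0,-47,10],
    [0,-47,25],
    [0,-47,30],
    [0,-47,30],
    [0,-47,30]
  ],
  "twist": [
    [0,0,0],
    [0,0,0],
    [0,0,0],
    [0,0,0],
    [0,0,0],
    [0,0,0],
    [0,0,0],
    [0,0,0]
  ],
  "gripper": [85,85,85,85,85,85,85,85]
}}

```text
time_s: 2.1
tool_pos: [0.4339, 0.0188, 0.1055]
eef_rot: [3.142, 0.0, 0.001]
ft_force: [1.1, -0.2, -0.5]
width: 0.0851
grip_force: 0.0
```

```bash
python3 - <<'E'
from h import *
from bench import arm
s=arm.read_state(); print(s["tool_pos"],s["q"])
for t,c in [((320,121),(266,91)),((320,108),(266,91)),((211,121),(190,150))]:
    o1,d1=ray("top",*t);o2,d2=ray("scene",*c)
    k=np.linalg.lstsq(np.c_[d1,-d2],o2-o1,rcond=None)[0]; print(o1+k[0]*d1,o2+k[1]*d2)
E
```

```text
[0.43385451 0.01884252 0.10551628] [-2.64292648e-02  3.84139826e-01  2.19577052e+00  5.34424274e-06
  5.61162297e-01  1.54434000e+00]
[0.67906542 0.11965683 0.36317457] [0.6835607  0.12313291 0.36477362]
[0.71040687 0.11928663 0.35805018] [0.69788202 0.1099252  0.35322469]
[0.68508263 0.35479193 0.35299977] [0.67801843 0.34789154 0.34886121]
```

>>> {"name": "apply_moves", "arguments": {
  "delta_pos": [
    [0,0,35],
    [0,0,35],
    [0,0,22],
    [0,0,10],
    [0,0,0],
    [0,0,0],
    [0,0,0],
    [0,0,0]
  ],
  "twist": [
    [0,0,0],
    [0,0,0],
    [0,0,0],
    [0,0,0],
    [0,0,0],
    [0,0,0],
    [0,0,0],
    [0,0,0]
  ],
  "gripper": [85,85,85,85,70,60,45,45]
}}

```text
time_s: 3.1
tool_pos: [0.4346, 0.0173, 0.0055]
eef_rot: [3.142, 0.0, 0.003]
ft_force: [-2.5, -1.2, 17.3]
width: 0.0508
grip_force: 59.0
```

>>> {"name": "apply_moves", "arguments": {
  "delta_pos": [
    [0,0,0],
    [0,0,-5],
    [0,0,-3],
    [0,0,0],
    [0,0,0],
    [0,0,0]
  ],
  "twist": [
    [0,0,0],
    [0,0,0],
    [0,0,0],
    [0,0,0],
    [0,0,0],
    [0,0,0]
  ],
  "gripper": [62,65,65,45,45,45]
}}

```text
time_s: 3.85
tool_pos: [0.4343, 0.0173, 0.0129]
eef_rot: [3.142, 0.0, 0.002]
ft_force: [-2.1, -2.2, 25.0]
width: 0.05
grip_force: 57.8
```

```bash
python3 - <<'E'
from bench import arm,cams
import cv2
f=cams.grab_frame("scene"); c=cv2.cvtColor(f["color"],cv2.COLOR_RGB2BGR)
cv2.imwrite("pics/s1.png",cv2.resize(c[170:250,310:430],None,fx=6,fy=6,interpolation=cv2.INTER_CUBIC))
E
```

```text
(no output)
```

View pics/s1.png

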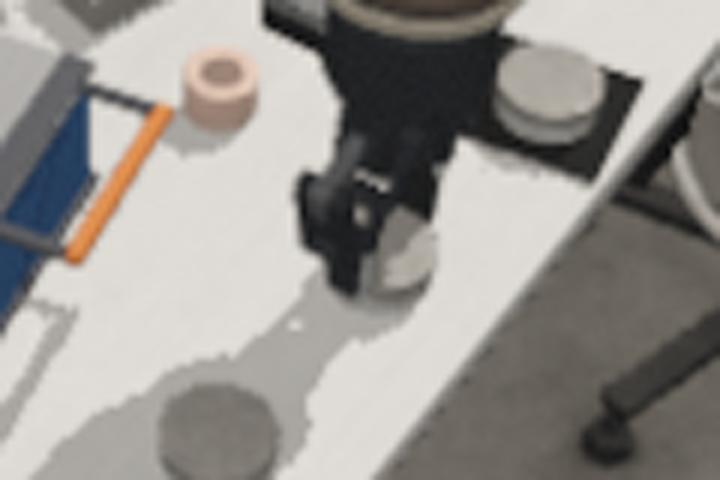

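The left finger holds the tin at about (380,245) in the crop. That matches where it was first measured, so the grasp is centred.

>>> {"name": "apply_moves", "arguments": {
  "delta_pos": [
    [0,0,-20],
    [0,0,-40],
    [0,40,0],
    [-5,40,0],
    [-6,40,0],
    [0,20.5,0],
    [0,0,0],
    [0,0,0]
  ],
  "twist": [
    [0,0,0],
    [0,0,0],
    [0,0,0],
    [0,0,0],
    [0,0,0],
    [0,0,0],
    [0,0,0],
    [0,0,0]
  ],
  "gripper": [45,45,45,45,45,45,45,45]
}}

```text
time_s: 4.9
tool_pos: [0.4228, -0.1226, 0.0722]
eef_rot: [-3.141, -0.0, 0.001]
ft_force: [0.7, -0.3, -0.6]
width: 0.0498
grip_force: 62.3
```

```bash
python3 - <<'E'
from bench import arm,cams
import cv2
f=cams.grab_frame("scene"); c=cv2.cvtColor(f["color"],cv2.COLOR_RGB2BGR)
cv2.imwrite("pics/s2.png",cv2.resize(c[150:230,340:460],None,fx=6,fy=6,interpolation=cv2.INTER_CUBIC))
E
```

```text
(no output)
```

View pics/s2.png

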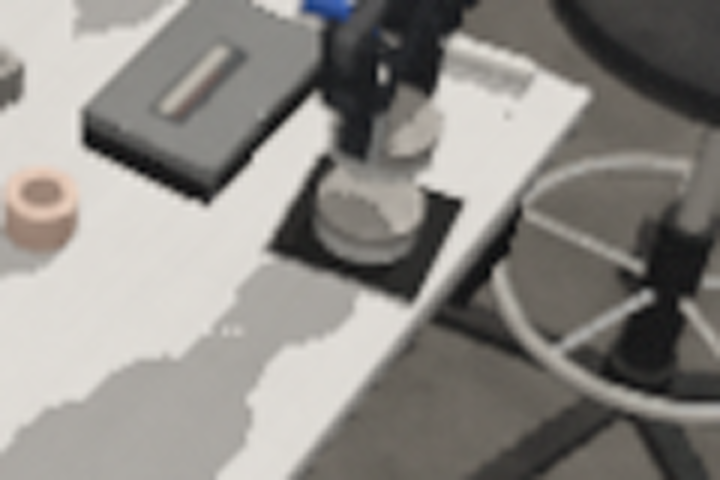

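The tin is held upright above the foot tin, with its centre near (390,130) in the crop, so I'll lower it.

>>> {"name": "apply_moves", "arguments": {
  "delta_pos": [
    [0,0,20],
    [0,0,10],
    [0,0,4],
    [0,0,1],
    [0,0,0]
  ],
  "twist": [
    [0,0,0],
    [0,0,0],
    [0,0,0],
    [0,0,0],
    [0,0,0]
  ],
  "gripper": [45,45,45,45,45]
}}

```text
time_s: 5.58
tool_pos: [0.4228, -0.1223, 0.0379]
eef_rot: [-3.141, -0.001, 0.001]
ft_force: [-1.8, 8.6, 18.4]
width: 0.0497
grip_force: 69.9
```

>>> {"name": "apply_moves", "arguments": {
  "delta_pos": [
    [0,0,-0.7],
    [0,0,0],
    [0,0,0],
    [0,0,-15],
    [0,0,-40],
    [0,0,-40],
    [0,-30,0],
    [0,-30,0]
  ],
  "twist": [
    [0,0,0],
    [0,0,0],
    [0,0,0],
    [0,0,0],
    [0,0,0],
    [0,0,0],
    [0,0,0],
    [0,0,0]
  ],
  "gripper": [45,58,75,80,80,80,80,80]
}}

```text
time_s: 6.58
tool_pos: [0.4233, -0.0627, 0.1336]
eef_rot: [3.141, -0.001, 0.002]
ft_force: [-0.1, 0.9, 1.2]
width: 0.08
grip_force: 0.0
```

>>> {"name": "apply_moves", "arguments": {
  "delta_pos": [
    [0,-50,0],
    [12,-50,0],
    [0,-50,0],
    [0,-61,0],
    [0,0,40],
    [0,0,40],
    [0,0,30],
    [0,0,0]
  ],
  "twist": [
    [0,0,0],
    [0,0,0],
    [0,0,0],
    [0,0,0],
    [0,0,0],
    [0,0,0],
    [0,0,0],
    [0,0,0]
  ],
  "gripper": [80,80,80,80,80,80,80,80]
}}

```text
time_s: 7.58
tool_pos: [0.4335, 0.1476, 0.0215]
eef_rot: [3.141, 0.001, -0.006]
ft_force: [0.1, 1.6, 1.1]
width: 0.08
grip_force: 0.0
```

```bash
python3 - <<'E'
from bench import arm,cams
import cv2
f=cams.grab_frame("scene"); c=cv2.cvtColor(f["color"],cv2.COLOR_RGB2BGR)
cv2.imwrite("pics/s3.png",cv2.resize(c[160:260,320:440],None,fx=6,fy=6,interpolation=cv2.INTER_CUBIC))
E
```

```text
(no output)
```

View pics/s3.png

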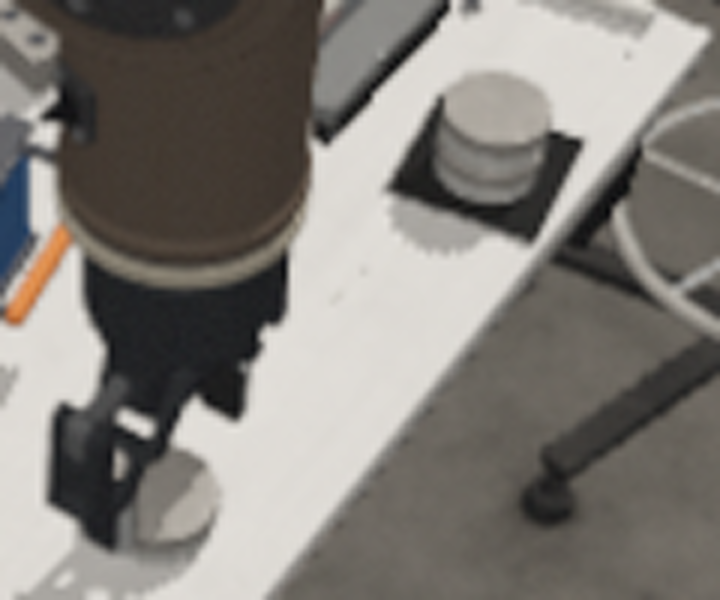

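```bash
python3 - <<'E'
from h import *
print(at("scene",320+497.5/6-.5,160+110/6-.5,.047), [np.round((np.array(proj("scene",(.4231,-.1225,z)))-[319.5,159.5])*6) for z in (.025,.047)])
E
```

```text
[ 0.4229705 -0.1258886  0.047    ] [array([488., 145.]), array([494., 114.])]
```

>>> {"name": "apply_moves", "arguments": {
  "delta_pos": [
    [1,0,8],
    [0,-1,3],
    [0,0,0],
    [0,0,0],
    [0,0,0]
  ],
  "twist": [
    [0,0,0],
    [0,0,0],
    [0,0,0],
    [0,0,0],
    [0,0,0]
  ],
  "gripper": [80,80,60,45,45]
}}

```text
time_s: 8.25
tool_pos: [0.4362, 0.149, 0.0129]
eef_rot: [-3.141, -0.0, -0.001]
ft_force: [-2.6, -1.1, 19.8]
width: 0.0499
grip_force: 58.7
```

>>> {"name": "apply_moves", "arguments": {
  "delta_pos": [
    [0,0,-20],
    [0,0,-60],
    [0,50,0],
    [-4,50,0],
    [-4,50,0],
    [-4,50,0],
    [0,50,0],
    [0,23,0]
  ],
  "twist": [
    [0,0,0],
    [0,0,0],
    [0,0,0],
    [0,0,0],
    [0,0,0],
    [0,0,0],
    [0,0,0],
    [0,0,0]
  ],
  "gripper": [45,45,45,45,45,45,45,45]
}}

```text
time_s: 9.25
tool_pos: [0.4241, -0.1264, 0.0924]
eef_rot: [3.141, -0.003, 0.001]
ft_force: [0.8, 0.6, -1.3]
width: 0.0502
grip_force: 62.7
```

>>> {"name": "apply_moves", "arguments": {
  "delta_pos": [
    [0,0,0],
    [0,0,15],
    [0,0,10],
    [0,0,5]
  ],
  "twist": [
    [0,0,0],
    [0,0,0],
    [0,0,0],
    [0,0,0]
  ],
  "gripper": [45,45,45,45]
}}

```text
time_s: 9.75
tool_pos: [0.4237, -0.1234, 0.0615]
eef_rot: [-3.141, -0.002, 0.001]
ft_force: [0.0, 0.6, -0.0]
width: 0.0495
grip_force: 62.7
```

>>> {"name": "apply_moves", "arguments": {
  "delta_pos": [
    [0,0,1.2],
    [0,0,0.6],
    [0,0,0]
  ],
  "twist": [
    [0,0,0],
    [0,0,0],
    [0,0,0]
  ],
  "gripper": [45,45,45]
}}

```text
time_s: 10.12
tool_pos: [0.4238, -0.1235, 0.0609]
eef_rot: [-3.141, -0.001, 0.0]
ft_force: [-3.7, 4.5, 22.7]
width: 0.0499
grip_force: 65.3
```

>>> {"name": "apply_moves", "arguments": {
  "delta_pos": [
    [0,0,-0.7],
    [0,0,0],
    [0,0,0],
    [0,0,-15],
    [0,0,-40],
    [0,0,-45],
    [0,-30,0],
    [0,-50,0]
  ],
  "twist": [
    [0,0,0],
    [0,0,0],
    [0,0,0],
    [0,0,0],
    [0,0,0],
    [0,0,0],
    [0,0,0],
    [0,0,0]
  ],
  "gripper": [45,58,75,80,80,80,80,80]
}}

```text
time_s: 11.12
tool_pos: [0.4247, -0.0441, 0.1616]
eef_rot: [3.141, -0.004, 0.003]
ft_force: [0.9, 0.7, -0.3]
width: 0.0799
grip_force: 0.0
```

>>> {"name": "apply_moves", "arguments": {
  "delta_pos": [
    [0,-50,0],
    [0,-50,0],
    [0,0,0],
    [0,0,0],
    [0,0,0],
    [0,0,0],
    [0,0,0],
    [0,0,0]
  ],
  "twist": [
    [0,0,0],
    [0,0,0],
    [0,0,-10],
    [0,0,-10],
    [0,0,-10],
    [0,0,-10],
    [0,0,-10],
    [0,0,-10]
  ],
  "gripper": [80,80,60,35,35,35,35,35]
}}

```text
time_s: 12.12
tool_pos: [0.4239, 0.0559, 0.1608]
eef_rot: [-2.716, -1.579, 0.0]
ft_force: [0.1, -0.3, -1.2]
width: 0.0354
grip_force: 0.0
```

>>> {"name": "apply_moves", "arguments": {
  "delta_pos": [
    [0,0,0],
    [0,0,0],
    [0,0,0],
    [0,0,0],
    [0,0,0]
  ],
  "twist": [
    [0,0,-10],
    [0,0,-10],
    [0,0,-10],
    [0,0,-10],
    [0,0,0]
  ],
  "gripper": [35,35,35,35,35]
}}

```text
time_s: 12.75
tool_pos: [0.4239, 0.0559, 0.1608]
eef_rot: [-2.02, -2.406, 0.0]
ft_force: [0.2, 0.4, 0.5]
width: 0.0351
grip_force: 0.0
```

```bash
python3 - <<'E'
from bench import arm,cams
from h import *
import cv2
f=cams.grab_frame("scene"); c=cv2.cvtColor(f["color"],cv2.COLOR_RGB2BGR)
g=cams.grab_frame("top")["color"][:,:,::-1]
a=cv2.resize(c[130:230,280:430],(780,520),interpolation=cv2.INTER_CUBIC)
cv2.imwrite("pics/s4.png",a); cv2.imwrite("pics/t4.png",g)
s=arm.read_state(); print(s["tool_pos"],s["q"],R.from_rotvec(s["eef_rot"]).as_matrix())
E
```

```text
[0.42391362 0.05593125 0.16084459] [ 6.02523292e-02  2.75753168e-01  2.15914087e+00  1.41822989e-05
  7.06820050e-01 -1.10191488e-01] [[-1.69609122e-01  9.85511406e-01 -1.21766137e-04]
 [ 9.85511413e-01  1.69609123e-01  1.88141235e-06]
 [ 2.25068010e-05 -1.19682813e-04 -9.99999993e-01]]
```

View pics/s4.png

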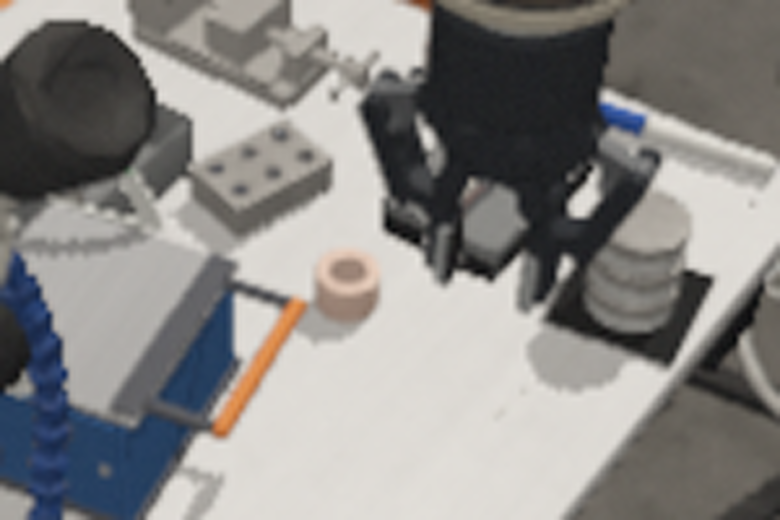

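Three tins stand squarely on the pad in one column, centred near (640,260). The handle bar still runs from (220,430) to (297,305), so I'll approach it.

>>> {"name": "apply_moves", "arguments": {
  "delta_pos": [
    [10,35,0],
    [10,35,0],
    [8,35,0],
    [0,0,20],
    [0,0,10]
  ],
  "twist": [
    [0,0,0],
    [0,0,0],
    [0,0,0],
    [0,0,0],
    [0,0,0]
  ],
  "gripper": [30,30,30,30,30]
}}

```text
time_s: 13.48
tool_pos: [0.5219, 0.1018, 0.1298]
eef_rot: [-2.021, -2.403, 0.002]
ft_force: [-0.6, -0.1, 0.4]
width: 0.0302
grip_force: 0.0
```

```bash
python3 - <<'E'
from bench import arm,cams
import cv2
f=cams.grab_frame("scene"); c=cv2.cvtColor(f["color"],cv2.COLOR_RGB2BGR)
cv2.imwrite("pics/s5.png",cv2.resize(c[150:230,290:380],None,fx=7,fy=7,interpolation=cv2.INTER_CUBIC))
E
```

```text
(no output)
```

View pics/s5.png

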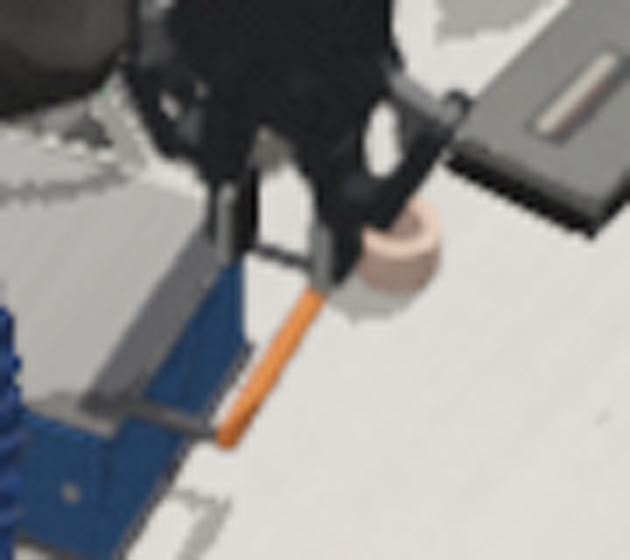

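```bash
python3 - <<'E'
from h import *
f=lambda p:np.round((np.array(proj("scene",p))-[289.5,149.5])*7)
a=np.array([.5219,.1018]);d=np.array([.9855,.17])
print(f((*a,.13)),f((*a,.085)),f((*(a+d*.015),.133)),f((*(a-d*.015),.133)))
print(f((*(a+np.array([-.17,.9855])*.043),.085)),f((*(a-np.array([-.17,.9855])*.043),.085)))
E
```

```text
[282. 275.] [282. 358.] [246. 257.] [319. 283.]
[230. 435.] [331. 285.]
```

The fingers straddle the bar line to within about 2 mm: predicted bar point (282,358), seen near (278,358). I'll lower and grip.

>>> {"name": "apply_moves", "arguments": {
  "delta_pos": [
    [0,0,20],
    [0,0,20],
    [0,0,15],
    [0,0,6],
    [0,0,0],
    [0,0,0]
  ],
  "twist": [
    [0,0,0],
    [0,0,0],
    [0,0,0],
    [0,0,0],
    [0,0,0],
    [0,0,0]
  ],
  "gripper": [30,30,30,30,20,5]
}}

```text
time_s: 14.28
tool_pos: [0.5232, 0.1019, 0.0705]
eef_rot: [2.018, 2.406, 0.002]
ft_force: [3.0, 0.2, -1.4]
width: 0.0079
grip_force: 58.4
```

>>> {"name": "apply_moves", "arguments": {
  "delta_pos": [
    [0,0,0],
    [0,0,0],
    [0,0,0]
  ],
  "twist": [
    [0,0,0],
    [0,0,0],
    [0,0,0]
  ],
  "gripper": [5,5,5]
}}

```text
time_s: 14.65
tool_pos: [0.5232, 0.1018, 0.0703]
eef_rot: [2.018, 2.406, 0.002]
ft_force: [4.3, 1.0, 2.0]
width: 0.0075
grip_force: 58.7
```

>>> {"name": "apply_moves", "arguments": {
  "delta_pos": [
    [0,0.7,-11],
    [0,1.7,-12.5],
    [0,3.5,-15.4],
    [0,5,-15]
  ],
  "twist": [
    [0,0,0],
    [0,0,0],
    [0,0,0],
    [0,0,0]
  ],
  "gripper": [5,5,5,5]
}}

```text
time_s: 15.15
tool_pos: [0.5332, 0.1039, 0.1241]
eef_rot: [-2.019, -2.407, -0.0]
ft_force: [2.9, 5.8, -4.5]
width: 0.0078
grip_force: 58.5
```

>>> {"name": "apply_moves", "arguments": {
  "delta_pos": [
    [0,6.5,-14.4],
    [0,7.9,-13.7],
    [0,9.3,-12.8],
    [0,0,0]
  ],
  "twist": [
    [0,0,0],
    [0,0,0],
    [0,0,0],
    [0,0,0]
  ],
  "gripper": [5,5,5,5]
}}

```text
time_s: 15.65
tool_pos: [0.5548, 0.1083, 0.1651]
eef_rot: [-2.017, -2.405, 0.003]
ft_force: [-8.3, 5.2, 5.6]
width: 0.0079
grip_force: 59.0
```

>>> {"name": "apply_moves", "arguments": {
  "delta_pos": [
    [0,10.5,-11.8],
    [0,11.6,-10.7],
    [0,12.6,-9.5],
    [0,0,0]
  ],
  "twist": [
    [0,0,0],
    [0,0,0],
    [0,0,0],
    [0,0,0]
  ],
  "gripper": [5,5,5,5]
}}

```text
time_s: 16.15
tool_pos: [0.5884, 0.1147, 0.198]
eef_rot: [-2.016, -2.404, 0.003]
ft_force: [-21.9, 6.4, 27.9]
width: 0.0073
grip_force: 63.0
```

```bash
python3 - <<'E'
from bench import arm,cams
import cv2
f=cams.grab_frame("scene"); c=cv2.cvtColor(f["color"],cv2.COLOR_RGB2BGR)
g=cams.grab_frame("top")["color"][:,:,::-1]
cv2.imwrite("pics/s6.png",cv2.hconcat([cv2.resize(c[130:240,260:340],(400,550),interpolation=cv2.INTER_CUBIC),cv2.resize(g[140:250,270:350],(400,550),interpolation=cv2.INTER_CUBIC)]))
E
```

```text
(no output)
```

View pics/s6.png

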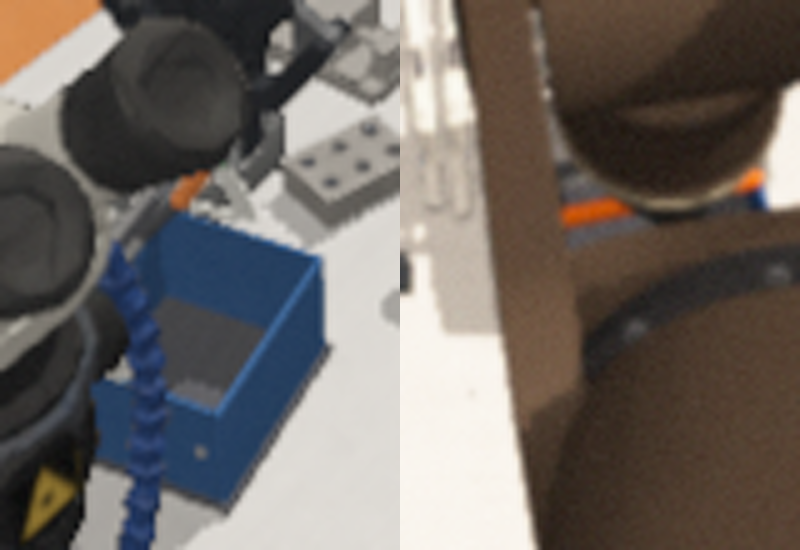

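The lid is well up, with the bar near (190,190) in the scene half and still gripped. The force points outward from the hinge, so I'll ease outward while raising into the red.

>>> {"name": "apply_moves", "arguments": {
  "delta_pos": [
    [0,4.5,-4.9],
    [0,4.5,-4.4],
    [0,0,0]
  ],
  "twist": [
    [0,0,0],
    [0,0,0],
    [0,0,0]
  ],
  "gripper": [5,5,5]
}}

```text
time_s: 16.62
tool_pos: [0.5992, 0.1162, 0.2058]
eef_rot: [-2.018, -2.406, -0.0]
ft_force: [-0.2, 7.6, -3.2]
width: 0.0078
grip_force: 59.3
```

>>> {"name": "apply_moves", "arguments": {
  "delta_pos": [
    [0,5.5,-3.4],
    [0,5.7,-2.8],
    [0,0,0],
    [0,0,0]
  ],
  "twist": [
    [0,0,0],
    [0,0,0],
    [0,0,0],
    [0,0,0]
  ],
  "gripper": [5,5,5,5]
}}

```text
time_s: 17.12
tool_pos: [0.6094, 0.119, 0.2118]
eef_rot: [-2.017, -2.405, -0.0]
ft_force: [-1.7, 14.8, -1.1]
width: 0.0072
grip_force: 59.9
```

```bash
python3 - <<'E'
from bench import arm,cams
import cv2
f=cams.grab_frame("scene"); c=cv2.cvtColor(f["color"],cv2.COLOR_RGB2BGR)
g=cams.grab_frame("top")["color"][:,:,::-1]
cv2.imwrite("pics/s7.png",cv2.hconcat([cv2.resize(c[150:220,280:340],(400,467),interpolation=cv2.INTER_CUBIC),cv2.resize(g[130:200,290:350],(400,467),interpolation=cv2.INTER_CUBIC)]))
E
```

>>> {"name": "apply_moves", "arguments": {
  "delta_pos": [
    [0.5,-7.5,4.1],
    [0.5,-7.5,4.4],
    [0.5,-7.2,4.7],
    [0,-6.9,5.1],
    [0,-6.6,5.5],
    [0,0,0],
    [0,0,0]
  ],
  "twist": [
    [0,0,0],
    [0,0,0],
    [0,0,0],
    [0,0,0],
    [0,0,0],
    [0,0,0],
    [0,0,0]
  ],
  "gripper": [5,5,5,5,5,5,5]
}}

```text
time_s: 18.1
tool_pos: [0.5749, 0.1121, 0.1885]
eef_rot: [-2.019, -2.407, 0.002]
ft_force: [-4.7, -4.5, 7.4]
width: 0.0071
grip_force: 60.5
```

```bash
python3 - <<'E'
from bench import arm,cams
from h import *
import cv2
s=arm.read_state(); d=s["tool_pos"]-[.5232,.1018,.0703]
X=-158+1000*(d[0]*.9855+d[1]*.17);Z=4+1000*d[2];print(X,Z,np.hypot(X,Z),np.arctan2(Z,-X)-.0253,s["ft_force"])
# orange bar pixels vs predicted bar line for several lid angles
o=lambda im:cv2.inRange(cv2.cvtColor(im,cv2.COLOR_RGB2HSV),(5,180,120),(18,255,255))
H=np.array([.5229,.1017])+.158*np.array([.984,.178])
for n in C:
    m=o(cams.grab_frame(n)["color"]); k,l,st,ce=cv2.connectedComponentsWithStats(m)
    print(n,[(np.round(ce[i],1),st[i]) for i in range(1,k) if st[i][4]>5 and 250<ce[i][0]<380 and 100<ce[i][1]<240])
    for q in (.6,.7,.8,.9,1.0):
        x=(-158*np.cos(q)+4*np.sin(q))/1e3; z=.081+(158*np.sin(q)+4*np.cos(q))/1e3
        print(q,[np.round(proj(n,(*(H+x*np.array([.984,.178])+t*np.array([-.178,.984])),z)),1) for t in (-.043,0,.043)])
E
```

```text
-105.34137646992292 122.21235893017077 161.34641697867022 0.8341034160061441 [-4.6873902  -4.53298292  7.41778055]
scene [(array([307.8, 166. ]), array([307, 165,   3,   3,   6], dtype=int32))]
0.6 [array([326.4, 162.5]), array([318.8, 172.8]), array([310.7, 183.8])]
0.7 [array([322.9, 157.7]), array([315.2, 168. ]), array([306.9, 178.9])]
0.8 [array([319. , 153.1]), array([311.1, 163.4]), array([302.7, 174.2])]
0.9 [array([314.6, 148.7]), array([306.6, 158.8]), array([298. , 169.6])]
1.0 [array([309.9, 144.5]), array([301.7, 154.6]), array([293. , 165.2])]
top [(array([308.6, 188.3]), array([303, 186,  13,   6,  43], dtype=int32))]
0.6 [array([342.4, 193. ]), array([325.4, 196.3]), array([308.3, 199.5])]
0.7 [array([341.9, 188.2]), array([324.7, 191.4]), array([307.4, 194.6])]
0.8 [array([341.2, 182.8]), array([323.9, 186.1]), array([306.5, 189.3])]
0.9 [array([340.4, 177.1]), array([323. , 180.4]), array([305.5, 183.6])]
1.0 [array([339.5, 171.1]), array([322. , 174.3]), array([304.4, 177.6])]
```

```bash
python3 - <<'E'
from bench import arm
print(arm.read_state()["dq"]); print(arm.close_job())
E
```

```text
[-2.37314206e-03  3.82964535e-04 -1.45185487e-03  4.53393418e-04
  9.72448921e-04 -4.37935642e-05]
the job is handed in; nothing more can be done
None
```

The job is handed in at about 18 s of the 59 s allowed: the two loose tins are stacked on the foot tin on the pad. The lid was raised to about 1.1 rad (red) and eased back, and the gripper now holds it still at about 0.82 rad (green); the hand-in returned no verdict.

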